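# Lock the stop collar of a wire reel stand

## Task

The stop collar that keeps the reel from walking along its stand's shaft has been left loose and leaning over. Turn it up about the shaft until its wing screw faces the shaft's flat, which looks roughly upwards, then tighten the wing screw clockwise so that it presses square and firmly on the flat: finger tight, not forced. Let it go locked and leave the other things on the bench alone.

Things in the scene. Friction and masses are not known exactly. Their poses are not given: they have to be found in the camera images.
- stand: Fixed grey steel reel stand. Origin: centre of the underside of its base (110 mm in x, 250 mm in y, 10 mm thick). Own y: along the shaft; own x: away from the robot (within 0.35 rad of world x). Upright cheeks 12 mm thick, 50 mm wide, 122 mm high at y = -108 and +108 mm. A fixed wire reel of 38 mm radius is on the shaft from y = -88 to -14 mm.
- shaft_axis (a point): Point on the centre line of the fixed 25 mm steel shaft, amid the collar, 100 mm over the stand's underside; axes as the stand's. One flat is milled along the shaft, 9.3 mm from the centre line. Its direction is not reported: it looks up, leaning at most 0.35 rad to the stand's +x or -x (seen on the bare shaft between collar and +y cheek, or found by feel).
- collar (a joint): Angle of the loose collar about the shaft: 0 with the screw pointing straight up, negative leaning to the stand's -x, towards the robot (starts at -0.95 to -0.6). Dark steel, 48 mm across, 18 mm wide; it cannot slide along the shaft, turns stiffly (0.03 N m) and stays where it is left; being a loose fit it sits up to 1.6 mm high or low.
- wing (a point): Centre of the screw's black wing, 66 mm from the centre line. Own z: along the screw, outwards; own y: along the wing's width. Plate 9 mm thick (x), 32 mm wide (y), 24 mm high (z), on an 8 mm long neck 17 mm across; below it a bare 8 mm shank, then the collar's boss, ending 31 mm from the centre line. Pinch it by its thickness; push it to turn the collar.
- screw (a joint): Turn of the captive wing screw, rad: 0 at the start (wing's width along the shaft), growing as it tightens, clockwise seen from its head. The wing keeps its height; the point goes in 3 mm per rad. Free turning takes 0.06 N m. The point meets the flat at 0.9 to 2.3 rad (the round at 0.2 to 1.2), then presses with some 160 N more per rad, each N adding 3 mN m.
- screw_tip: Rolling 3 mm radius ball, the screw's point, hidden in the collar. Origin: its centre, 17.6 mm from the collar's centre line when unscrewed; axes meaningless. Finger tight (25 to 50 N): the wing, held still, resists with 0.06 to 0.1 N m; let go it eases back to 20 N and stays. Not square to the flat, the collar then swings towards square, loosens, and must be tightened on. Over 60 N is forced.
- board_a_c (a point): Centre of a loose green circuit board, 45 x 85 x 15 mm with two black connectors, in front of the stand. Leave alone.
- board_b_c (a point): Centre of a loose green circuit board, 45 x 85 x 15 mm with one black connector. Leave alone.
- spare_collar_c (a point): Centre of a loose spare collar ring, 48 mm across, 18 mm high, lying flat behind the stand. Leave alone.
- solder_reel_c (a point): Centre of a loose small metal reel, 48 mm across, 40 mm high, behind the stand. Leave alone.
- pliers_c (a point): Centre of loose pliers with red handles, 150 mm long. Leave alone.
- screwdriver_c (a point): Centre of a loose screwdriver, 170 mm long. Leave alone.
- parts_tray_c (a point): Centre of a loose black tray, 90 x 70 x 22 mm. Leave alone.

How it is judged (in metres and radians):
On the way, in this order (a step that is already met when the one before it is completed fails the run):
1. the collar is turned up so that the still loose wing screw faces the flat's side of the shaft (within 0.45 rad of straight up) (value of joint collar between -0.45 and 0.45 rad and value of joint screw below 1 rad), for 0.2 s.
2. the screw's tip has come down on the flat (contact force between screw_tip and stand above 3 N and distance between screw_tip and shaft_axis below 0.0136 m), for 0.1 s.
At the end, for the whole second after the job is handed in: Let go, the wing screw presses on the flat with more than 12 N, its ball point's centre no more than 13.1 mm from the shaft's centre line (on the flat and square to it within about 20 degrees; on the round it would be 15.5 mm) (contact force between screw_tip and stand above 12 N and distance between screw_tip and shaft_axis below 0.0131 m); the robot touches nothing.
It fails at once if the screw is forced: its tip presses on the shaft with more than 60 N (contact force between screw_tip and stand above 60 N).
It fails at once if another thing on the bench is shifted by more than 30 mm (distance of any of board_a_c, board_b_c, spare_collar_c, solder_reel_c, pliers_c, screwdriver_c, parts_tray_c from where it was at the start of the episode above 0.03 m).
It also fails if it takes over 72 s, if anything falls off the work surface, if the arm or the gripper's body presses on something with over 40 N, if the wrist force passes 120 N, or if a joint passes its speed limit or range.

## Robot

A 6-joint arm with a two-finger parallel gripper is mounted at the origin on the work surface. World frame = base frame: x ahead of the robot, y to its left, z up, the work surface at z = 0. Lengths are in mm, angles in degrees, forces in N, time in s.
With the tool pointing down it reaches from about 325 to 850 mm from the base axis. Payload 4.4 kg.
Tool frame: the origin (TCP) lies at the very end of the fingers, on their centre line; the grasp point (between the pads) lies 19 mm behind it; z points along the fingers, y is the line along which they close (so a half turn about z gives the same grasp; the last joint's range is limited). The gripper opens to 94 mm and grips with 3 to 60 N. Pads are 16 mm wide; open, the fingers measure 119 mm over their backs; the gripper's body (75 mm by 177 mm) begins 78 mm behind the grasp point.
Start: joints at [-76.92, 11.837, 88.321, -0, 79.842, -8.623], TCP at [212.626, -534.244, 205.447] pointing down, gripper open.
Joint ranges: [-156.59, 156.59], [-49.26, 127.26], [12.9, 141.05], [-63.56, 243.56], [4.71, 150.69], [-161.64, 161.64]. Speed limits (degrees/s): [159.86, 159.86, 180, 180, 180, 180].

## Interface

Orientations are given as [roll, pitch, yaw] about the fixed x, y, z axes, in that order (R = Rz(yaw) Ry(pitch) Rx(roll)).
In Python, from station import env gives the robot as it stands. The module is installed in compiled form; this text tells all that it offers.
- The arm moves only by the tool move_arm, never from a script. Its argument "steps" is a list of rows, each a list of 6 numbers: the shift along the tool's x, y, z each as a share of 0.3 m, from -1 to 1, then the turn, a rotation vector about the tool's x, y, z each as a share of 90 degrees, from -1 to 1. In form: [[dx, dy, dz, ax, ay, az], ...]. A call has 1 to 20 rows; each row is the pose to reach, as a shift and turn from the pose commanded when the call began, along the tool's axes at that moment; what a row does not reach only later rows make up. A row lasts 1/8 s, in which the tool goes at most 62.5 mm and 10.7 degrees, less where a joint would pass 70% of its speed; a pose out of reach is approached as far as the arm can. A call with a number of a shift or a turn outside -1 to 1 is refused whole. A call with a gripper value outside its range is refused whole. "claw" is the opening, from 0 (shut) to 1 (fully open), set as the call begins (left out, the last holds). The fingers move at their own pace and stop on an object; "newtons" is the grip in N (left out, the last holds). Time passes only in rows, so rows that repeat a pose let the fingers close. It gives the time, the measured TCP pose, the force, the opening and the grip force at its end, in the units of the state.
- env.sense(): the state, without advancing time (a new reading comes with each control period).
- env.get_image(name): name is "side" or "top" or "wrist"; returns a dict with "img" (384x512x3 uint8, red, green, blue), "mtx" (3x3 intrinsics, pixels), "dist" ([k1, k2, p1, p2, k3] as OpenCV has them; the pictures are not rectified), "R" (3x3) and "t" (3): a world point X has camera coordinates R X + t; the wrist camera has in their place "hand_eye" (4x4, takes a point from camera to tool coordinates, whose origin is the TCP and whose axes are the flange's). Camera axes: x right, y down, z forward; pixel columns grow to the right and rows downward; lengths in mm; the calibration is good to about 2 mm. A picture is of the moment at which its call begins: read the wrist's pose just before it. There is no depth.
- env.sign_off(): hands the job in; it is judged then, once.
The state is a dict: "time": time; "joint_positions": joint angles; "qvel": joint speeds; "tau": joint torques, N m; "tool_pos": TCP position; "tcp_rot": TCP orientation; "force": force on the tool from outside, world axes, zero at the start; "torque": the same for the moment, N m; "grip_width": opening from 0.0 (shut) to 1.0 (fully open); "finger_force": force on a finger pad.
Only numpy, scipy, OpenCV 4.12 (cv2) and the standard library are available. Lean on these libraries where they do the work, as an engineer would, in place of code of your own. Each camera call takes 0.05 s, during which the arm holds its last target. There are 200 camera calls.

## Working session

There is one attempt and no reset: what is moved stays moved. The work goes in short steps, Python scripts to look and compute and a tool call to move; the robot and the scene stay as the last step left them, time stands still between calls to the robot, and variables do not carry over. Pictures are saved under pics/ and viewed, at most 10 in all, crops included, and the job is handed in when it is done.

Besides the shell and the picture viewer there is one more tool, called after "Emit:" as name(argument=value, ...) on one line, values as JSON. move_arm: Moves the arm, as the interface text tells. Shift numbers are shares of 0.3 m and turn numbers shares of 90 degrees, none past 1 either way. Its arguments: {"type":"object","properties":{"steps":{"type":"array"},"claw":{"type":"number"},"newtons":{"type":"number"}},"required":["steps"]}

```bash
mkdir -p pics; python3 - <<'E'
from station import env
import cv2,numpy as np
np.set_printoptions(precision=4,suppress=True)
for n in ("side","top"):
    d=env.get_image(n); cv2.imwrite(f"pics/{n}0.png",d["img"][:,:,::-1]); np.savez(f"{n}.npz",**{k:d[k] for k in d})
    print(n,d["mtx"],d["dist"],d["R"],d["t"],-d["R"].T@d["t"])
print(env.sense())
E
```

```text
side [[403.3544   0.     259.9986]
 [  0.     403.3544 190.571 ]
 [  0.       0.       1.    ]] [0.0427 0.     0.     0.     0.    ] [[ 0.9667 -0.2551 -0.0218]
 [-0.1889 -0.6534 -0.7331]
 [ 0.1728  0.7128 -0.6798]] [-520.4583  198.4109 1005.5554] [ 366.8692 -719.848   817.6865]
top [[425.3461   0.     257.5875]
 [  0.     425.3461 183.4482]
 [  0.       0.       1.    ]] [-0.0713  0.      0.      0.      0.    ] [[ 0.0032 -1.      0.0081]
 [-0.9917 -0.0042 -0.1285]
 [ 0.1285 -0.0076 -0.9917]] [  -5.0486  559.4371 1181.1076] [ 403.0223    6.2613 1243.1992]
{'time': 0.1, 'joint_positions': array([-76.9222,  11.8789,  88.3961,  -0.0018,  79.8396,  -8.6246]), 'qvel': array([ 0.0359, -0.0047, -0.1701,  0.0326,  0.0355, -0.0456]), 'tau': array([ -0.0005, -37.1863, -28.2294,   0.0701,   0.0312,  -0.0001]), 'tool_pos': array([ 212.4273, -533.5502,  204.4159]), 'tcp_rot': array([-179.8865,   -0.0155,   21.7026]), 'force': array([0.3398, 0.0747, 0.5665]), 'torque': array([ 0.0331, -0.0301, -0.0083]), 'finger_force': 0.0, 'grip_width': 1.0043777195434882}
```

View pics/side0.png

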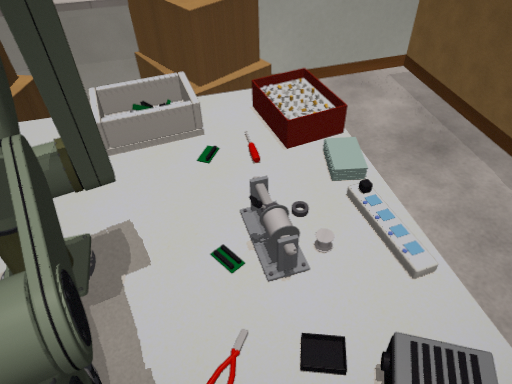

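View pics/top0.png

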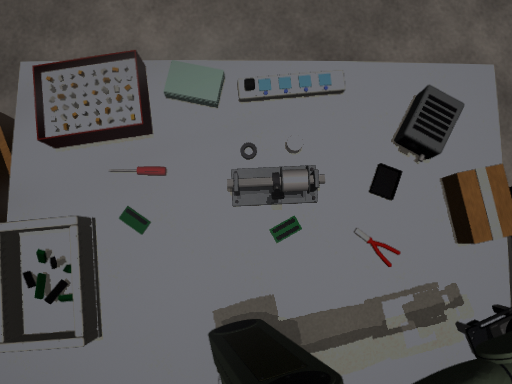

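Side: stand with the reel nearer the camera, around (272,235). Top: base from about (232,167) to (318,205), with the collar and wing at about (277,187). I'll zoom in on both.

```bash
cat > h.py <<'E'
import numpy as np,cv2
def ray(d,px):
    u=cv2.undistortPoints(np.array([[px]],float),d["mtx"],d["dist"])[0,0]
    v=d["R"].T@np.array([u[0],u[1],1.]); return -d["R"].T@d["t"],v/np.linalg.norm(v)
def onz(d,px,z):
    c,v=ray(d,px); return c+v*(z-c[2])/v[2]
def proj(d,X):
    return cv2.projectPoints(np.atleast_2d(np.array(X,float)),cv2.Rodrigues(d["R"])[0],d["t"],d["mtx"],d["dist"])[0][:,0]
def tri(d1,p1,d2,p2):
    c1,v1=ray(d1,p1);c2,v2=ray(d2,p2)
    s=np.linalg.lstsq(np.stack([v1,-v2],1),c2-c1,rcond=None)[0]
    a,b=c1+s[0]*v1,c2+s[1]*v2; return (a+b)/2,np.linalg.norm(a-b)
E
python3 - <<'E'
import cv2,numpy as np
from h import *
t=dict(np.load("top.npz"));s=dict(np.load("side.npz"))
a=cv2.resize(t["img"][155:215,222:332],None,fx=7,fy=7,interpolation=cv2.INTER_CUBIC)
b=cv2.resize(s["img"][165:285,225:325],None,fx=5,fy=5,interpolation=cv2.INTER_CUBIC)
cv2.imwrite("pics/topc.png",cv2.convertScaleAbs(a[:,:,::-1],alpha=1.6));cv2.imwrite("pics/sidec.png",cv2.convertScaleAbs(b[:,:,::-1],alpha=1.4))
for p in [(232,168),(317,165),(318,203),(232,207)]: print(onz(t,p,10))
E
```

```text
[608.26982783  72.11164689  10.        ]
[ 618.41348873 -178.16735137   10.        ]
[ 506.12177698 -179.43078201   10.        ]
[493.58657239  70.87146257  10.        ]
```

View pics/topc.png

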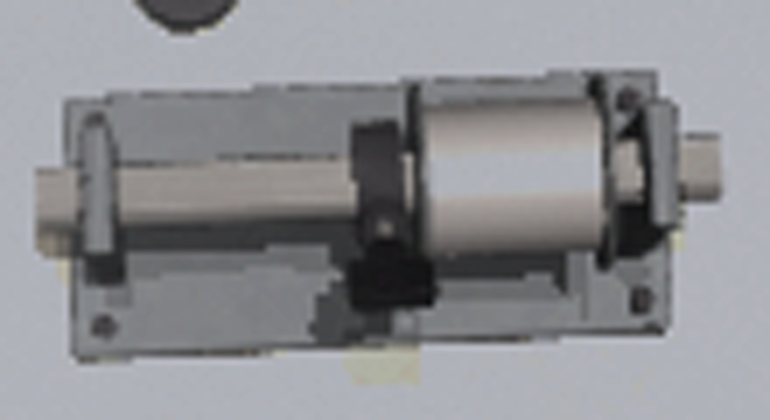

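View pics/sidec.png

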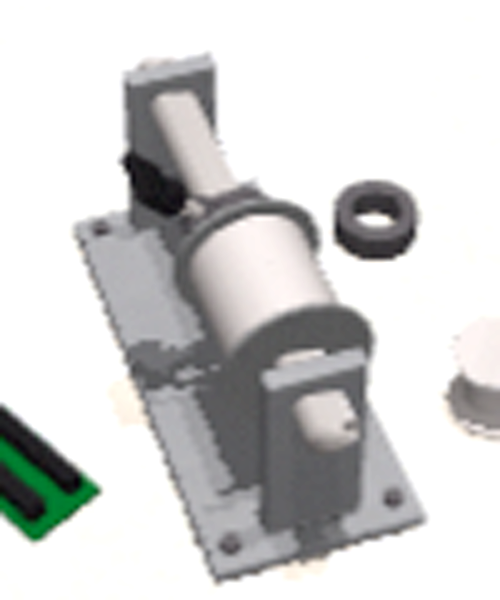

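The top crop shows base corners at (65,98), (655,70), (665,332) and (77,360), the collar at x≈378, and the wing at (392,280). In the side crop the wing is at (155,183).

```bash
python3 - <<'E'
from h import *
np.set_printoptions(precision=3,suppress=True)
t=dict(np.load("top.npz"));s=dict(np.load("side.npz"))
T=lambda x,y:((x+.5)/7+221.5,(y+.5)/7+154.5); S=lambda x,y:((x+.5)/5+224.5,(y+.5)/5+164.5)
C=np.array([onz(t,T(*p),10) for p in [(65,98),(655,70),(665,332),(77,360)]]);print(C)
SC=np.array([onz(s,S(*p),10) for p in [(427,517),(217,582),(78,226)]]);print("side",SC)
c=C.mean(0); 
r=(C[0]+C[3]-C[1]-C[2])[:2]; f=(C[0]+C[1]-C[2]-C[3])[:2]
yaw=np.arctan2(-r[0],r[1]); print(c,np.degrees(yaw),np.degrees(np.arctan2(f[1],f[0])))
w,e=tri(t,T(392,280),s,S(155,183));print("wing",w,e)
R=np.array([[np.cos(yaw),-np.sin(yaw)],[np.sin(yaw),np.cos(yaw)]])
print("wing in stand",R.T@(w-c)[:2],w[2])
co=onz(t,T(378,150),118);print("collar top in stand",R.T@(co-c)[:2])
for z in(130,):print(onz(t,T(392,280),z))
E
```

```text
[[ 606.555   75.449   10.   ]
 [ 619.665 -172.691   10.   ]
 [ 509.032 -175.292   10.   ]
 [ 496.502   69.243   10.   ]]
side [[ 618.286 -174.056   10.   ]
 [ 510.034 -182.598   10.   ]
 [ 498.519   65.747   10.   ]]
[557.939 -50.823  10.   ] 2.9791894260872436 2.285288885767101
wing [516.315 -53.852 151.18 ] 1.0307696899558025
wing in stand [-41.725  -0.861] 151.17981672889908
collar top in stand [11.2   -0.162]
[517.988 -54.954 130.   ]
```

```bash
cat >> h.py <<'E'
from scipy.spatial.transform import Rotation as Ro
P=np.array([558.,-51.5,100.]); YAW=np.radians(2.8)
Rs=Ro.from_euler('z',YAW).as_matrix()
def pose(th,r,phi=0.,y=0.,dn=0.):
    """tool at screw angle th, TCP radius r from P, screwed by phi (rad), y along shaft, dn along tool y"""
    u=np.array([np.sin(th),0,np.cos(th)]); z=-u; x=np.array([0,1.,0]); yy=np.cross(z,x)
    R=Rs@np.stack([x,yy,z],1); p=P+Rs@(u*r+x*y+yy*dn)
    return p,R@Ro.from_rotvec([0,0,phi]).as_matrix()
def rel(s,p,R):
    R0=Ro.from_euler('xyz',s["tcp_rot"],degrees=True).as_matrix()
    return np.round(np.r_[R0.T@(p-s["tool_pos"])/300,Ro.from_matrix(R0.T@R).as_rotvec(degrees=True)/90],3)
E
python3 - <<'E'
from h import *
from station import env
np.set_printoptions(precision=3,suppress=True)
s=env.sense(); p,R=pose(-.685,130); print(p,rel(s,p+[-20,0,50],R))
t=dict(np.load("top.npz"));g=t["img"].astype(float).mean(2)
# profile across shaft at stand y 30..80, horizontal projection of points at z=110
for X in range(-16,17,1):
    v=[]
    for Y in range(25,85,4):
        u=proj(t,[P+Rs@[X,Y,8]])[0]; v.append(cv2.getRectSubPix(g.astype(np.float32),(1,1),(float(u[0]),float(u[1])))[0,0])
    print(X,round(np.median(v)),end="; ")
E
```

```text
[475.851 -55.518 200.674] [ 1.343 -1.181 -0.151 -0.379  0.269 -0.758]
-16 36; -15 36; -14 35; -13 40; -12 47; -11 54; -10 61; -9 68; -8 74; -7 80; -6 85; -5 88; -4 89; -3 89; -2 89; -1 90; 0 90; 1 91; 2 91; 3 91; 4 90; 5 90; 6 90; 7 91; 8 91; 9 87; 10 79; 11 71; 12 71; 13 73; 14 78; 15 80; 16 81;
```

Emit:
move_arm(steps=[[0.2,-0.17,-0.1,-0.06,0.04,-0.11],[0.4,-0.35,-0.15,-0.12,0.08,-0.24],[0.6,-0.52,-0.15,-0.17,0.12,-0.34],[0.8,-0.7,-0.15,-0.22,0.16,-0.45],[1,-0.88,-0.15,-0.28,0.2,-0.56],[1,-0.88,-0.15,-0.35,0.25,-0.7],[1,-0.88,-0.15,-0.379,0.269,-0.758],[1,-0.88,-0.15,-0.379,0.269,-0.758],[1,-0.88,-0.15,-0.379,0.269,-0.758],[1,-0.88,-0.15,-0.379,0.269,-0.758]], claw=0.5, newtons=20)

```text
time: 1.35
tool_pos: [393.7, -178.3, 250.5]
tcp_rot: [140.8, 0.1, 92.7]
force: [0.1, 0.1, -0.2]
grip_width: 0.504
finger_force: 0.0
```

```bash
python3 - <<'E'
from h import *
from station import env
s=env.sense(); print(s["time"],s["tool_pos"],s["tcp_rot"],s["joint_positions"],s["grip_width"]); p,R=pose(-.685,130); print(rel(s,p,R))
E
```

```text
1.35 [ 393.67871362 -178.33294043  250.53450771] [1.40756455e+02 1.19257576e-01 9.27431029e+01] [-66.10084947 -31.93317716 128.84868616  38.49319197  71.2524703
 -77.80152805] 0.5042975775335952
[ 0.396  0.122  0.314 -0.     0.001  0.   ]
```

Emit:
move_arm(steps=[[0.2,0.06,0.16,0,0,0],[0.396,0.122,0.314,0,0,0],[0.396,0.122,0.314,0,0,0],[0.396,0.122,0.314,0,0,0],[0.396,0.122,0.314,0,0,0]])

```text
time: 1.98
tool_pos: [476.0, -55.7, 201.0]
tcp_rot: [140.7, 0.2, 92.8]
force: [0.6, -0.1, 0.4]
grip_width: 0.497
finger_force: 0.0
```

```bash
python3 - <<'E'
from h import *
from station import env
s=env.sense(); d=env.get_image("wrist"); cv2.imwrite("pics/w1.png",d["img"][:,:,::-1]); np.savez("w1.npz",pos=s["tool_pos"],rot=s["tcp_rot"],**d)
print(s["time"],s["tool_pos"],s["tcp_rot"],s["joint_positions"]);print(d["mtx"],d["dist"],d["hand_eye"])
E
```

```text
1.975 [476.04874242 -55.71734654 201.04175418] [140.69944073   0.17414054  92.82033625] [-32.93581742 -26.41340698 131.96961283  31.22960586  45.2491395
 -52.32726391]
[[312.02552467   0.         260.84290257]
 [  0.         312.02552467 194.36274431]
 [  0.           0.           1.        ]] [-0.0211415  0.         0.         0.         0.       ] [[ 9.21862018e-04 -9.62773427e-01 -2.70308116e-01  7.86855461e+01]
 [ 9.99998880e-01  5.68873554e-04  1.38421535e-03 -1.08149241e-01]
 [-1.17891462e-03 -2.70309090e-01  9.62772874e-01 -1.78240545e+02]
 [ 0.00000000e+00  0.00000000e+00  0.00000000e+00  1.00000000e+00]]
```

View pics/w1.png

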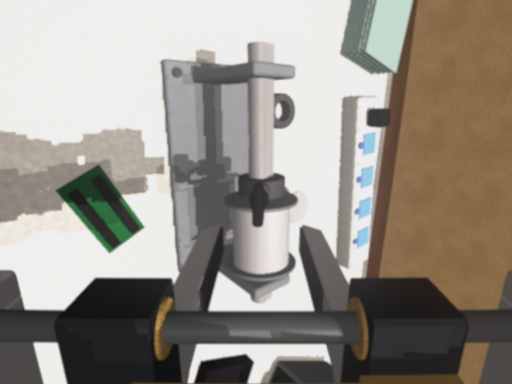

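The wrist view looks along the screw, with the wing at about (259,200), centred between the fingers. The bare shaft runs up columns 248–273.

```bash
cat >> h.py <<'E'
def wcam(d):
    Rt=Ro.from_euler('xyz',d["rot"],degrees=True).as_matrix(); H=d["hand_eye"]
    R=(Rt@H[:3,:3]).T; return dict(mtx=d["mtx"],dist=d["dist"],R=R,t=-R@(Rt@H[:3,3]+d["pos"]))
E
python3 - <<'E'
from h import *
np.set_printoptions(precision=1,suppress=True)
d=dict(np.load("w1.npz"));c=wcam(d);g=d["img"].astype(np.float32).mean(2)
def W(th,r,y,n=0):
    u=np.array([np.sin(th),0,np.cos(th)]);q=np.array([np.cos(th),0,-np.sin(th)]);return P+Rs@(u*r+q*n+np.array([0,y,0]))
print("pred wing corners",proj(c,[W(-.685,78,16),W(-.685,78,-16),W(-.685,54,16),W(-.685,54,-16),W(-.685,78,0)]))
print("pred shaft ends/cheek",proj(c,[P+Rs@[0,102,22],P+Rs@[25,114,22],P+Rs@[-25,114,22]]))
m=(g<45).astype(np.uint8); m[265:]=0; m[:165]=0; m[:,:225]=0;m[:,300:]=0
for r in range(170,230,4): 
    x=np.where(m[r])[0]; print(r,x.min() if len(x) else 0,x.max() if len(x) else 0,end="; ")
print()
for a in range(-100,60,5):
    th=np.radians(a); v=[]
    for y in range(32,90,3):
        u=proj(c,[W(th,12.5,y)])[0]; v.append(cv2.getRectSubPix(g,(1,1),(float(u[0]),float(u[1])))[0,0])
    print(a,round(float(np.median(v))),round(float(u[0])),end="; ")
E
```

```text
pred wing corners [[260.  191.4]
 [259.9 230.4]
 [260.1 183.9]
 [260.  219.8]
 [260.  211.3]]
pred shaft ends/cheek [[276.1  79. ]
 [296.5  66.8]
 [253.7  61.9]]
170 0 0; 174 0 0; 178 0 0; 182 0 0; 186 0 0; 190 0 0; 194 0 0; 198 251 252; 202 251 252; 206 0 0; 210 0 0; 214 0 0; 218 0 0; 222 0 0; 226 0 0; 
-100 115 248; -95 109 249; -90 106 250; -85 111 250; -80 119 251; -75 129 252; -70 139 253; -65 148 254; -60 157 255; -55 166 257; -50 176 258; -45 186 259; -40 196 260; -35 199 261; -30 196 262; -25 192 264; -20 191 265; -15 193 266; -10 195 267; -5 195 268; 0 195 269; 5 194 270; 10 194 271; 15 195 271; 20 193 272; 25 190 272; 30 183 273; 35 178 273; 40 174 273; 45 171 273; 50 170 274; 55 171 273;
```

```bash
python3 - <<'E'
from h import *
d=dict(np.load("w1.npz"));g=d["img"].mean(2)
for r in range(168,232,3): print(r,np.round(g[r,240:282:3]).astype(int))
E
```

```text
168 [163 162 161 106 119 150 177 201 193 200 196 224 236 237]
171 [162 161 158 107 119 151 176 201 193 201 196 219 235 237]
174 [120  90  65  87 119 150 176 202 194 198 182 132  83 135]
177 [ 52  53  54  71 104 138 167 195 177 139  84  68  66  67]
180 [54 56 57 56 57 59 63 66 62 64 66 73 82 89]
183 [ 53  57  60  62  64  56  51  56  74 100 102 108 105 103]
186 [ 53  56  59  63  57  46  47  49  83  86 106 107 104 102]
189 [ 55  58  59  62  55  47  49  50  78  95 100 108 103 100]
192 [ 53  57  60  61  49  48  54  54  53  85 103 104 103 100]
195 [ 58  57  60  56  45  50  54  54  54  64 104 103 102  99]
198 [64 64 67 56 43 49 53 53 52 59 98 97 87 81]
201 [64 66 66 53 43 50 53 53 53 59 72 74 74 76]
204 [64 65 65 59 43 50 52 55 53 61 73 73 75 76]
207 [76 71 70 68 49 50 53 54 56 71 74 78 83 95]
210 [110 112 116 117  71  50  52  54 110 139 149 157 165 173]
213 [128 145 155 168 104  48  54  55 173 223 230 232 235 229]
216 [128 144 156 173 110  49  54  54 188 230 236 236 235 232]
219 [128 144 156 172 110  49  54  57 198 230 236 236 235 231]
222 [127 144 158 171 112  49  54  62 210 230 235 236 235 231]
225 [127 143 156 173 151  66  63 113 222 230 236 235 234 231]
228 [127 143 156 172 187 188 195 215 223 229 235 235 234 231]
231 [127 143 156 171 186 194 207 217 222 229 235 235 234 231]
```

```bash
sed -i 's/^P=.*; YAW/P=np.array([557.5,-49.,100.]); YAW/' h.py; python3 - <<'E'
from h import *
from station import env
s=env.sense()
for r in(90,57): print(rel(s,*pose(-.695,r)))
E
```

```text
[ 0.012 -0.006  0.134 -0.005  0.002  0.001]
[ 0.012 -0.005  0.244 -0.005  0.002  0.001]
```

Emit:
move_arm(steps=[[0.012,-0.005,0.08,0,0,0],[0.012,-0.005,0.15,0,0,0],[0.012,-0.005,0.2,0,0,0],[0.012,-0.005,0.23,0,0,0],[0.012,-0.005,0.244,0,0,0],[0.012,-0.005,0.244,0,0,0]])

```text
time: 2.78
tool_pos: [520.8, -50.1, 143.0]
tcp_rot: [140.7, 0.1, 92.8]
force: [0.2, -0.4, -0.1]
grip_width: 0.504
finger_force: 0.0
```

Emit:
move_arm(steps=[[0,0,0,0,0,0],[0,0,0,0,0,0],[0,0,0,0,0,0],[0,0,0,0,0,0],[0,0,0,0,0,0],[0,0,0,0,0,0]], claw=0, newtons=30)

```text
time: 3.52
tool_pos: [521.5, -49.6, 143.7]
tcp_rot: [140.6, 0.2, 92.8]
force: [3.3, 2.5, 1.4]
grip_width: 0.094
finger_force: 29.9
```

```bash
python3 - <<'E'
from h import *
from station import env
s=env.sense(); print(s)
d=env.get_image("wrist"); cv2.imwrite("pics/w2.png",d["img"][:,:,::-1])
E
```

```text
{'time': 3.525, 'joint_positions': array([-27.16064975, -12.33793395, 130.57062273,  36.86010794,
        31.70745975, -56.6416489 ]), 'qvel': array([-0.02690636, -0.02938884, -0.00302479, -0.10650186,  0.07881544,
        0.05600547]), 'tau': array([ -1.1327694 , -15.20283401, -23.40331078,   0.38076569,
        -1.03828166,   0.06661452]), 'tool_pos': array([521.52694673, -49.56260185, 143.73108821]), 'tcp_rot': array([140.61878138,   0.1504673 ,  92.81821602]), 'force': array([3.32914624, 2.48114182, 1.39534065]), 'torque': array([ 0.24479786, -0.61549728,  0.24002854]), 'finger_force': 29.860525131225586, 'grip_width': 0.09440182044171488}
```

View pics/w2.png

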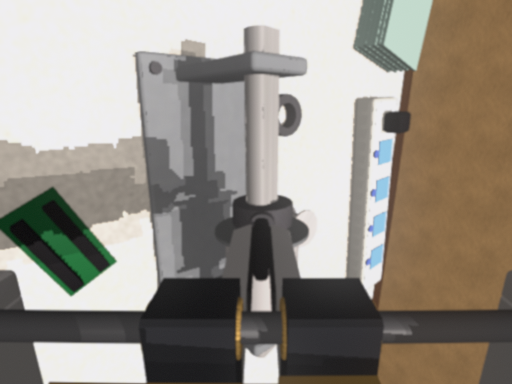

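The wing is held between the pads (opening 9 mm, 30 N). The arc comes next.

```bash
python3 - <<'E'
from h import *
p0,R0=pose(-.695,57); s=dict(tool_pos=p0,tcp_rot=Ro.from_matrix(R0).as_euler('xyz',degrees=True))
for th in np.linspace(-.695,.18,15)[1:]: print(list(rel(s,*pose(th,57)).round(3)))
E
```

```text
[np.float64(0.0), np.float64(0.012), np.float64(0.0), np.float64(0.04), np.float64(0.0), np.float64(-0.0)]
[np.float64(0.0), np.float64(0.024), np.float64(0.001), np.float64(0.08), np.float64(0.0), np.float64(-0.0)]
[np.float64(0.0), np.float64(0.035), np.float64(0.003), np.float64(0.119), np.float64(0.0), np.float64(-0.0)]
[np.float64(0.0), np.float64(0.047), np.float64(0.006), np.float64(0.159), np.float64(0.0), np.float64(-0.0)]
[np.float64(0.0), np.float64(0.058), np.float64(0.009), np.float64(0.199), np.float64(0.0), np.float64(-0.0)]
[np.float64(-0.0), np.float64(0.07), np.float64(0.013), np.float64(0.239), np.float64(0.0), np.float64(-0.0)]
[np.float64(0.0), np.float64(0.08), np.float64(0.018), np.float64(0.279), np.float64(0.0), np.float64(-0.0)]
[np.float64(0.0), np.float64(0.091), np.float64(0.023), np.float64(0.318), np.float64(0.0), np.float64(-0.0)]
[np.float64(0.0), np.float64(0.101), np.float64(0.029), np.float64(0.358), np.float64(0.0), np.float64(-0.0)]
[np.float64(0.0), np.float64(0.111), np.float64(0.036), np.float64(0.398), np.float64(0.0), np.float64(-0.0)]
[np.float64(0.0), np.float64(0.121), np.float64(0.043), np.float64(0.438), np.float64(0.0), np.float64(-0.0)]
[np.float64(0.0), np.float64(0.13), np.float64(0.051), np.float64(0.477), np.float64(0.0), np.float64(-0.0)]
[np.float64(0.0), np.float64(0.138), np.float64(0.059), np.float64(0.517), np.float64(0.0), np.float64(-0.0)]
[np.float64(0.0), np.float64(0.146), np.float64(0.068), np.float64(0.557), np.float64(0.0), np.float64(-0.0)]
```

Emit:
move_arm(steps=[[0,0.012,0,0.04,0,0],[0,0.024,0.001,0.08,0,0],[0,0.035,0.003,0.119,0,0],[0,0.047,0.006,0.159,0,0],[0,0.058,0.009,0.199,0,0],[0,0.07,0.013,0.239,0,0],[0,0.08,0.018,0.279,0,0],[0,0.091,0.023,0.318,0,0],[0,0.101,0.029,0.358,0,0],[0,0.101,0.029,0.358,0,0]])

```text
time: 4.82
tool_pos: [551.0, -48.0, 156.6]
tcp_rot: [172.9, 0.2, 92.9]
force: [-1.2, 2.8, 9.0]
grip_width: 0.094
finger_force: 30.0
```

```bash
python3 - <<'E'
from h import *
from station import env
s=env.sense(); print(s)
R=Ro.from_euler('xyz',s["tcp_rot"],degrees=True).as_matrix(); print("tool f",R.T@s["force"],"tool t",R.T@s["torque"])
print(list(rel(s,*pose(.092-.0,57))),[list(rel(s,*pose(t,57))) for t in (-.13,-.05,.03,.11,.18)])
d=env.get_image("wrist"); cv2.imwrite("pics/w3.png",d["img"][:,:,::-1]); np.savez("w3.npz",pos=s["tool_pos"],rot=s["tcp_rot"],**d)
E
```

```text
{'time': 4.825, 'joint_positions': array([-15.22883864,   6.92298344, 100.40357337,   2.24381165,
        65.87309675, -18.91907333]), 'qvel': array([-0.30765341, -1.36203149,  1.6590341 ,  0.30237028, -1.71770826,
       -0.31359812]), 'tau': array([ -0.79180257, -27.17662275, -24.30404305,  -0.25529302,
        -0.64315466,   0.08438795]), 'tool_pos': array([551.03401311, -48.01450688, 156.56127913]), 'tcp_rot': array([1.72885711e+02, 1.68401346e-01, 9.28841668e+01]), 'force': array([-1.15063767,  2.82738474,  9.03663343]), 'torque': array([0.25712533, 0.02225422, 0.02784232]), 'finger_force': 30.000562369823456, 'grip_width': 0.09367588586585995}
tool f [ 2.85512737  0.12105913 -9.10013229] tool t [0.00920639 0.2593853  0.00428811]
[np.float64(-0.004), np.float64(0.039), np.float64(0.004), np.float64(0.138), np.float64(0.002), np.float64(0.001)] [[np.float64(-0.004), np.float64(-0.003), np.float64(-0.0), np.float64(-0.004), np.float64(0.002), np.float64(0.001)], [np.float64(-0.004), np.float64(0.012), np.float64(0.0), np.float64(0.047), np.float64(0.002), np.float64(0.001)], [np.float64(-0.004), np.float64(0.027), np.float64(0.002), np.float64(0.098), np.float64(0.002), np.float64(0.001)], [np.float64(-0.004), np.float64(0.042), np.float64(0.005), np.float64(0.149), np.float64(0.002), np.float64(0.001)], [np.float64(-0.004), np.float64(0.055), np.float64(0.008), np.float64(0.194), np.float64(0.002), np.float64(0.001)]]
```

View pics/w3.png

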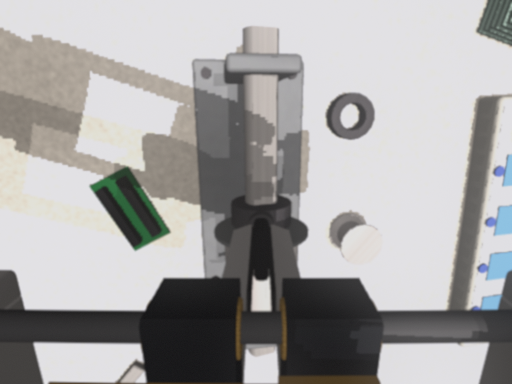

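The collar is now near upright, and the bare shaft at columns 246–278 shows an edge line on its left. I'll take a profile across it to find the flat.

```bash
python3 - <<'E'
from h import *
d=dict(np.load("w3.npz"));c=wcam(d);g=d["img"].mean(2)
for y0,y1 in((80,108),(112,118),(150,172),(172,195)):
    print(y0,np.round(np.median(g[y0:y1,240:284],0)).astype(int))
def S(a,y,r=12.5): return P+Rs@[r*np.sin(a),y,r*np.cos(a)]
for y in(30,60,85):
  print(y,"axis",proj(c,[S(0,y,0)])[0], {a:proj(c,[S(np.radians(a),y)])[0].round(1).tolist() for a in(-90,-60,-40,-20,0,20,40,60,90)})
E
```

```text
80 [ 89  89  89  92 102 116 128 138 146 153 161 167 175 182 186 186 185 184
 184 185 187 188 188 188 190 190 188 187 187 189 190 190 189 189 190 182
 160 144 153 166 170 170 170 170]
112 [ 88  88  86  84  85  90  95 100 104 107 112 113 118 126 132 134 132 131
 131 144 166 183 188 189 189 189 187 186 186 188 189 189 188 188 190 184
 160 141 151 164 168 168 168 168]
150 [ 84  84  84  82  81  82  88  94  99 103 107 112 116 119 121 122 121 120
 119 120 122 123 125 126 125 123 122 122 122 123 124 125 138 165 182 175
 150 130 135 140 142 141 136 123]
172 [ 83  83  82  81  79  79  80  84  87  90  93  96  99 100 100  99  99  99
  98  99 100 102 103 103 103 101 100  99 101 101 103 112 124 130 143 137
 116  99  88  88  89  91  97 102]
30 axis [259.06198625 173.87949485] {-90: [242.8, 174.3], -60: [245.6, 176.0], -40: [249.8, 176.9], -20: [255.2, 177.4], 0: [261.1, 177.5], 20: [266.8, 177.1], 40: [271.3, 176.3], 60: [274.3, 175.3], 90: [275.1, 173.5]}
60 axis [259.124325   134.33531477] {-90: [242.3, 134.5], -60: [245.2, 135.2], -40: [249.5, 135.6], -20: [255.1, 135.8], 0: [261.2, 135.9], 20: [267.1, 135.7], 40: [271.9, 135.4], 60: [274.9, 135.0], 90: [275.7, 134.2]}
85 axis [259.18063107  99.27727099] {-90: [241.9, 99.2], -60: [244.9, 99.0], -40: [249.3, 98.9], -20: [255.0, 98.9], 0: [261.4, 98.9], 20: [267.4, 99.0], 40: [272.3, 99.1], 60: [275.4, 99.2], 90: [276.3, 99.4]}
```

Emit:
move_arm(steps=[[0.001,0.008,-0.002,0.025,0,0],[0.002,0.018,-0.002,0.06,0,0],[0.003,0.027,-0.001,0.095,0,0],[0.003,0.035,0,0.122,0,0],[0.003,0.042,0.002,0.149,0,0],[0.003,0.05,0.003,0.174,0,0],[0.003,0.058,0.005,0.205,0,0],[0.003,0.058,0.005,0.205,0,0],[0.003,0.058,0.005,0.205,0,0]])

```text
time: 6.0
tool_pos: [568.4, -46.9, 156.2]
tcp_rot: [-168.9, 0.2, 92.8]
force: [4.7, -0.7, 1.4]
grip_width: 0.091
finger_force: 30.0
```

```bash
cat > st.py <<'E'
from h import *
from station import env
np.set_printoptions(precision=3,suppress=True)
s=env.sense(); R=Ro.from_euler('xyz',s["tcp_rot"],degrees=True).as_matrix()
print(s["time"],s["tool_pos"],s["tcp_rot"],"j",s["joint_positions"],"tau6",s["tau"][5]);print("tool f",R.T@s["force"],"tool t",R.T@s["torque"],s["grip_width"],s["finger_force"])
Q=Rs.T@R; u=-Q[:,2]; print("tilt",np.arctan2(u[0],u[2]),"phi",np.degrees(np.arctan2(-Q[0,0],Q[1,0])),"r",(Rs.T@(s["tool_pos"]-P)))
E
python3 st.py
```

```text
6.0 [568.42  -46.853 156.161] [-168.853    0.223   92.839] j [-11.605  21.754  82.443  -2.982  86.558 -13.963] tau6 0.03355237073265016
tool f [-0.927  4.329 -2.273] tool t [-1.341 -0.342 -0.07 ] 0.09079784054218841 30.005467236042023
tilt 0.19455049128017776 phi 0.038638327430142345 r [11.012  1.611 56.161]
```

Emit:
move_arm(steps=[[0,0,0,0,0,0.05],[0,0,0,0,0,0.1],[0,0,0,0,0,0.16],[0,0,0,0,0,0.22],[0,0,0,0,0,0.28],[0,0,0,0,0,0.34],[0,0,0,0,0,0.4],[0,0,0,0,0,0.45],[0,0,0,0,0,0.45]])

```text
time: 7.12
tool_pos: [569.0, -47.3, 156.1]
tcp_rot: [-171.8, 7.3, 52.8]
force: [5.8, -2.2, -0.4]
grip_width: 0.095
finger_force: 30.0
```

```bash
python3 st.py
```

```text
7.125 [568.97  -47.312 156.105] [-171.754    7.348   52.794] j [-11.628  21.731  82.464  -3.     86.429  26.573] tau6 0.07159162312746048
tool f [ 1.801  5.915 -0.703] tool t [-1.637  0.674  0.001] 0.09536708658402498 30.021349151029426
tilt 0.1924199432403062 phi -40.005853322571966 r [11.539  1.126 56.105]
```

Emit:
move_arm(steps=[[0,0,0,0,0,0.03],[0,0,0,0,0,0.06],[0,0,0,0,0,0.06]])

```text
time: 7.5
tool_pos: [569.0, -47.4, 156.1]
tcp_rot: [-172.5, 8.1, 47.4]
force: [7.1, -2.0, -0.4]
grip_width: 0.091
finger_force: 30.0
```

```bash
python3 st.py
```

```text
7.5 [569.042 -47.373 156.097] [-172.491    8.086   47.41 ] j [-11.629  21.732  82.462  -3.007  86.418  31.959] tau6 0.06326297298073769
tool f [ 3.362  6.462 -0.945] tool t [-1.643  0.848 -0.012] 0.09134489275422118 30.015831779746804
tilt 0.19224403510319318 phi -45.38963185856365 r [11.608  1.061 56.097]
```

Emit:
move_arm(steps=[[0,0,0,0,0,0.03],[0,0,0,0,0,0.06],[0,0,0,0,0,0.06]])

```text
time: 7.88
tool_pos: [569.1, -47.5, 156.1]
tcp_rot: [-173.3, 8.8, 42.0]
force: [6.7, -3.0, -0.7]
grip_width: 0.095
finger_force: 30.0
```

```bash
python3 st.py
```

```text
7.875 [569.108 -47.508 156.06 ] [-173.299    8.757   41.989] j [-11.635  21.736  82.46   -3.018  86.405  37.358] tau6 0.0623872596770525
tool f [ 3.033  6.726 -0.531] tool t [-1.59   1.039 -0.065] 0.09539738788778282 30.01064209905053
tilt 0.19210866775049898 phi -50.81066591604161 r [11.667  0.923 56.06 ]
```

Emit:
move_arm(steps=[[0,0,0,0,0,0.03],[0,0,0,0,0,0.06],[0,0,0,0,0,0.06]])

```text
time: 8.25
tool_pos: [569.0, -47.7, 156.1]
tcp_rot: [-174.2, 9.4, 36.6]
force: [7.0, -2.5, -1.0]
grip_width: 0.099
finger_force: 30.0
```

```bash
python3 st.py
```

```text
8.25 [568.999 -47.68  156.08 ] [-174.161    9.374   36.552] j [-11.64   21.736  82.461  -3.041  86.418  42.759] tau6 0.06058491300791502
tool f [ 4.244  6.214 -0.338] tool t [-1.542  0.986  0.039] 0.09876180955769254 30.02306568872882
tilt 0.19243128343733676 phi -56.24775944295649 r [11.549  0.757 56.08 ]
```

`tau6` is the clean signal: 0.061 N m is free turning. I'll keep going in three steps per check, which can add at most about 45 N.

Emit:
move_arm(steps=[[0,0,0,0,0,0.03],[0,0,0,0,0,0.06],[0,0,0,0,0,0.06]])

```text
time: 8.62
tool_pos: [568.9, -47.9, 156.1]
tcp_rot: [-175.1, 9.9, 31.1]
force: [5.6, -3.6, -0.2]
grip_width: 0.093
finger_force: 30.1
```

```bash
python3 st.py|grep -o "tau6.*"
```

```text
tau6 0.0592869333922863
```

Emit:
move_arm(steps=[[0,0,0,0,0,0.03],[0,0,0,0,0,0.06],[0,0,0,0,0,0.06]])

```text
time: 9.0
tool_pos: [568.8, -48.0, 156.1]
tcp_rot: [-176.1, 10.3, 25.6]
force: [6.3, -2.6, 0.9]
grip_width: 0.089
finger_force: 30.1
```

```bash
python3 st.py|grep -o "tau6.*"
```

```text
tau6 0.05473035969771445
```

Emit:
move_arm(steps=[[0,0,0,0,0,0.03],[0,0,0,0,0,0.06],[0,0,0,0,0,0.06]])

```text
time: 9.38
tool_pos: [568.7, -48.1, 156.2]
tcp_rot: [-177.1, 10.7, 20.1]
force: [5.2, -2.9, 0.2]
grip_width: 0.092
finger_force: 30.2
```

```bash
python3 st.py
```

```text
9.375 [568.65  -48.147 156.154] [-177.059   10.691   20.14 ] j [-11.656  21.73   82.467  -3.102  86.456  58.959] tau6 0.052950658136978745
tool f [ 3.724  4.48  -1.175] tool t [-1.291  1.183 -0.022] 0.09235988673389364 30.20349177102105
tilt 0.19334315605563293 phi -72.659571888286 r [11.179  0.307 56.154]
```

Emit:
move_arm(steps=[[0,0,0,0,0,0.03],[0,0,0,0,0,0.06],[0,0,0,0,0,0.06]])

```text
time: 9.75
tool_pos: [568.6, -48.2, 156.2]
tcp_rot: [-178.1, 10.9, 14.6]
force: [6.6, -4.3, -0.1]
grip_width: 0.09
finger_force: 30.3
```

```bash
python3 st.py|grep -o "tau6.*"
```

```text
tau6 0.05371429491788149
```

Emit:
move_arm(steps=[[0,0,0,0,0,0.03],[0,0,0,0,0,0.06],[0,0,0,0,0,0.06]])

```text
time: 10.12
tool_pos: [568.6, -48.3, 156.2]
tcp_rot: [-179.1, 11.1, 9.1]
force: [4.9, -3.8, 0.2]
grip_width: 0.094
finger_force: 30.3
```

```bash
python3 st.py|grep -o "tau6.*"
```

```text
tau6 0.0550279940944165
```

Emit:
move_arm(steps=[[0,0,0,0,0,0.03],[0,0,0,0,0,0.06],[0,0,0,0,0,0.06]])

```text
time: 10.5
tool_pos: [568.6, -48.4, 156.2]
tcp_rot: [179.8, 11.1, 3.6]
force: [5.8, -4.2, 0.5]
grip_width: 0.095
finger_force: 30.3
```

```bash
python3 st.py
```

```text
10.5 [568.566 -48.38  156.176] [179.787  11.094   3.634] j [-11.669  21.728  82.468  -3.123  86.463  75.16 ] tau6 0.05630475701764226
tool f [ 5.318  4.548 -1.556] tool t [-0.866  1.365 -0.004] 0.09542912909148259 30.289913624874316
tilt 0.1935475080852317 phi -89.16590210750583 r [11.083  0.078 56.176]
```

Emit:
move_arm(steps=[[0,0,0,0,0,0.03],[0,0,0,0,0,0.06],[0,0,0,0,0,0.06]])

```text
time: 10.88
tool_pos: [568.6, -48.5, 156.2]
tcp_rot: [178.7, 11.0, -1.9]
force: [5.6, -4.5, 0.5]
grip_width: 0.092
finger_force: 30.3
```

```bash
python3 st.py|grep -o "tau6.*"
```

```text
tau6 0.059341820888221264
```

Emit:
move_arm(steps=[[0,0,0,0,0,0.03],[0,0,0,0,0,0.06],[0,0,0,0,0,0.06]])

```text
time: 11.25
tool_pos: [568.5, -48.5, 156.2]
tcp_rot: [177.7, 10.9, -7.4]
force: [5.1, -4.6, 0.4]
grip_width: 0.095
finger_force: 30.2
```

```bash
python3 st.py|grep -o "tau6.*"
```

```text
tau6 0.05934367887675762
```

Emit:
move_arm(steps=[[0,0,0,0,0,0.03],[0,0,0,0,0,0.06],[0,0,0,0,0,0.06]])

```text
time: 11.62
tool_pos: [568.5, -48.6, 156.2]
tcp_rot: [176.7, 10.6, -12.9]
force: [6.0, -5.2, -0.2]
grip_width: 0.095
finger_force: 30.2
```

```bash
python3 st.py
```

```text
11.625 [568.487 -48.573 156.196] [176.653  10.596 -12.867] j [-11.682  21.727  82.469  -3.135  86.471  91.36 ] tau6 0.06538319634273648
tool f [ 6.903  3.751 -0.883] tool t [-0.409  1.512 -0.007] 0.09475239436673835 30.18967240001075
tilt 0.19373480200169363 phi -105.66717828207 r [10.994 -0.111 56.196]
```

Emit:
move_arm(steps=[[0,0,0,0,0,0.03],[0,0,0,0,0,0.06],[0,0,0,0,0,0.06]])

```text
time: 12.0
tool_pos: [568.5, -48.6, 156.2]
tcp_rot: [175.7, 10.2, -18.3]
force: [5.8, -5.7, 0.8]
grip_width: 0.095
finger_force: 30.2
```

```bash
python3 st.py|grep -o "tau6.*"
```

```text
tau6 0.07180610904470086
```

Emit:
move_arm(steps=[[0,0,0,0,0,0.03],[0,0,0,0,0,0.06],[0,0,0,0,0,0.06]])

```text
time: 12.38
tool_pos: [568.4, -48.7, 156.2]
tcp_rot: [174.7, 9.8, -23.8]
force: [5.0, -6.2, 0.2]
grip_width: 0.094
finger_force: 30.2
```

```bash
python3 st.py
```

```text
12.375 [568.435 -48.664 156.188] [174.703   9.786 -23.815] j [-11.688  21.727  82.471  -3.142  86.476 102.159] tau6 0.08017938584089279
tool f [ 6.933  3.746 -1.019] tool t [-0.109  1.578 -0.025] 0.09439073632940898 30.176489394243617
tilt 0.19387297497146835 phi -116.61459887603775 r [10.939 -0.199 56.188]
```

Emit:
move_arm(steps=[[0,0,0,0,0,0.03],[0,0,0,0,0,0.06],[0,0,0,0,0,0.06]])

```text
time: 12.75
tool_pos: [568.4, -48.8, 156.2]
tcp_rot: [173.8, 9.2, -29.3]
force: [5.4, -5.6, 0.7]
grip_width: 0.094
finger_force: 30.2
```

```bash
python3 st.py
```

```text
12.75 [568.407 -48.784 156.247] [173.796   9.244 -29.267] j [-11.697  21.724  82.468  -3.148  86.483 107.555] tau6 0.10568592930212617
tool f [ 7.227  2.471 -1.638] tool t [-0.003  1.554 -0.065] 0.09425622035148694 30.20245237601216
tilt 0.1939288556202588 phi -122.06737270791308 r [10.904 -0.317 56.247]
```

Emit:
move_arm(steps=[[0,0,0,0,0,0.03],[0,0,0,0,0,0.06],[0,0,0,0,0,0.06]])

```text
time: 13.12
tool_pos: [568.4, -48.9, 156.3]
tcp_rot: [172.9, 8.6, -34.7]
force: [5.0, -6.3, 1.8]
grip_width: 0.093
finger_force: 30.2
```

```bash
python3 st.py
```

```text
13.125 [568.39  -48.88  156.267] [172.944   8.617 -34.692] j [-11.7    21.722  82.469  -3.159  86.484 112.948] tau6 0.13800974003970623
tool f [ 7.36   2.706 -2.631] tool t [ 0.16   1.525 -0.057] 0.09344851638690238 30.220838479799568
tilt 0.19396030380554796 phi -127.49226288226123 r [10.883 -0.413 56.267]
```

The point touched the flat at about 2.08 rad, which is beyond the range for the round. The estimate is about 20 N now, so I'll add roughly 15 N.

Emit:
move_arm(steps=[[0,0,0,0,0,0.03],[0,0,0,0,0,0.06],[0,0,0,0,0,0.06],[0,0,0,0,0,0.06]])

```text
time: 13.62
tool_pos: [568.4, -49.0, 156.3]
tcp_rot: [172.2, 7.9, -40.1]
force: [5.1, -5.4, 0.8]
grip_width: 0.094
finger_force: 30.3
```

```bash
python3 st.py
```

```text
13.625 [568.393 -49.007 156.314] [172.159   7.913 -40.09 ] j [-11.706  21.721  82.464  -3.17   86.488 118.33 ] tau6 0.10395500343292952
tool f [ 7.208  1.109 -1.629] tool t [ 0.265  1.536 -0.135] 0.09413791731893968 30.255367293684685
tilt 0.19399214502394413 phi -132.88960702106658 r [10.879 -0.539 56.314]
```

Emit:
move_arm(steps=[[0,0,0,0,0,0],[0,0,0,0,0,0],[0,0,0,0,0,0],[0,0,0,0,0,0]], claw=0.3)

```text
time: 14.12
tool_pos: [566.1, -45.7, 155.1]
tcp_rot: [172.1, 8.4, -40.0]
force: [0.4, 0.3, 0.9]
grip_width: 0.3
finger_force: 0.0
```

```bash
python3 st.py
python3 - <<'E'
from h import *
from station import env
s=env.sense();d=env.get_image("wrist"); cv2.imwrite("pics/w4.png",d["img"][:,:,::-1]); np.savez("w4.npz",pos=s["tool_pos"],rot=s["tcp_rot"],**d)
E
```

```text
14.125 [566.092 -45.68  155.068] [172.129   8.426 -40.041] j [-11.562  21.812  82.552  -2.937  86.777 118.349] tau6 0.007762142631690949
tool f [ 0.023 -0.363 -0.954] tool t [ 0.063  0.048 -0.015] 0.2995709983436755 0.0
tilt 0.2009022036651983 phi -132.84076165425654 r [ 8.744  2.897 55.068]
```

View pics/w4.png

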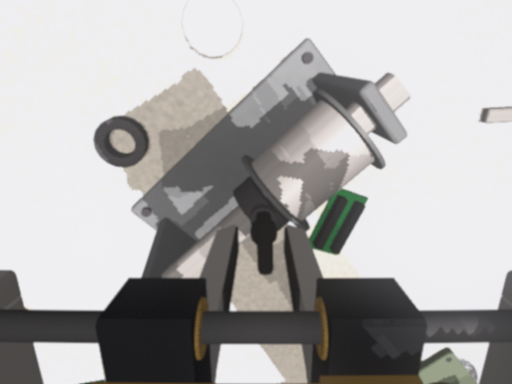

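Released, the wing stayed where it was, at about (264,245) along the tool's x. I'll regrip centred and feel with a small tightening turn that it is really locked.

Emit:
move_arm(steps=[[0.013,0.003,-0.003,0,0,0],[0.013,0.003,-0.003,0,0,0],[0.013,0.003,-0.003,0,0,0]])

```text
time: 14.55
tool_pos: [569.6, -49.4, 156.3]
tcp_rot: [172.2, 8.3, -40.1]
force: [-0.5, 0.3, -0.1]
grip_width: 0.3
finger_force: 0.0
```

Emit:
move_arm(steps=[[0,0,0,0,0,0],[0,0,0,0,0,0],[0,0,0,0,0,0],[0,0,0,0,0,0]], claw=0, newtons=30)

```text
time: 15.05
tool_pos: [569.6, -49.7, 156.4]
tcp_rot: [172.2, 8.3, -40.1]
force: [0.0, -1.7, 0.8]
grip_width: 0.095
finger_force: 29.9
```

```bash
python3 st.py
```

```text
15.05 [569.602 -49.685 156.351] [172.161   8.287 -40.055] j [-11.835  22.084  82.002  -3.023  86.905 118.104] tau6 0.1359429443255067
tool f [ 0.969  1.357 -0.755] tool t [ 0.042  0.042 -0.143] 0.09531989524158953 29.92059588432312
tilt 0.1987553034771695 phi -132.85452815116378 r [12.054 -1.275 56.351]
```

Emit:
move_arm(steps=[[0,0,0,0,0,0.02],[0,0,0,0,0,0.03]])

```text
time: 15.3
tool_pos: [569.6, -49.7, 156.4]
tcp_rot: [171.8, 7.9, -42.8]
force: [-0.5, -2.9, -0.1]
grip_width: 0.091
finger_force: 29.9
```

```bash
python3 st.py
```

```text
15.3 [569.588 -49.667 156.377] [171.761   7.898 -42.826] j [-11.829  22.084  82.     -3.031  86.91  120.882] tau6 0.0888000545091927
tool f [1.598 2.407 0.188] tool t [-0.025  0.13  -0.144] 0.09121096344609768 29.91938352584839
tilt 0.1988414099712416 phi -135.6261747236473 r [12.041 -1.257 56.377]
```

The wing resists at about 0.14 N m straight away, so it is tight. Now I'll release and back off along the screw.

Emit:
move_arm(steps=[[0,0,0,0,0,0],[0,0,0,0,0,0],[0,0,0,0,0,0],[0,0,0,0,0,0]], claw=0.35)

```text
time: 15.8
tool_pos: [569.6, -49.2, 156.3]
tcp_rot: [171.8, 7.9, -42.7]
force: [0.2, -0.7, -0.4]
grip_width: 0.35
finger_force: 0.0
```

Emit:
move_arm(steps=[[0,0,-0.05,0,0,0],[0,0,-0.12,0,0,0],[0,0,-0.2,0,0,0],[0,0,-0.3,0,0,0],[0,0,-0.3,0,0,0],[0,0,-0.3,0,0,0],[0,0,-0.3,0,0,0]])

```text
time: 16.68
tool_pos: [586.3, -48.1, 242.9]
tcp_rot: [171.7, 8.1, -42.8]
force: [1.0, -0.8, 0.2]
grip_width: 0.349
finger_force: 0.0
```

```bash
python3 st.py
python3 - <<'E'
from h import *
from station import env
s=env.sense();d=env.get_image("wrist"); cv2.imwrite("pics/w5.png",d["img"][:,:,::-1])
E
```

```text
16.675 [586.268 -48.118 242.937] [171.698   8.082 -42.766] j [-11.409  20.494  73.78   -2.939  96.914 120.702] tau6 0.008432057511527091
tool f [ 1.242 -0.085 -0.443] tool t [ 0.138 -0.013  0.009] 0.34948332870671006 0.0
tilt 0.20186128382448673 phi -135.56649606023802 r [ 28.777  -0.524 142.937]
```

View pics/w5.png

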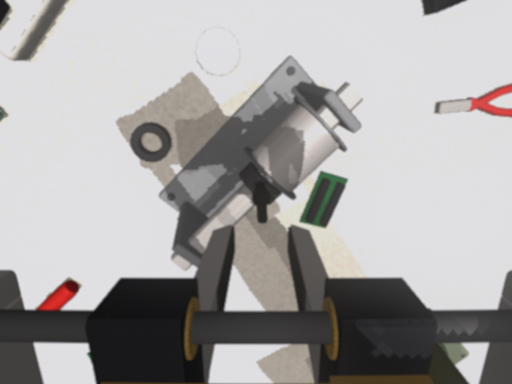

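The wing stands along the screw axis at about (262,205), unmoved since release. The gripper is clear and the other things are where they were, so I'm handing in.

```bash
python3 -c "
from station import env
print(env.sign_off())"
```

```text
the job is handed in; nothing more can be done
None
```

I turned the collar up to about 0.2 rad, tightened the wing screw on the flat to an estimated 35–45 N (judged from wrist torque), let it go clear of the gripper and handed it in; sign-off gave no verdict.

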